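Hold a measure under the sweet dispenser with its paddle half in

ROBOT

A 7-joint arm with a two-finger parallel gripper is mounted at the origin on the work surface. World frame = base frame: x ahead of the robot, y to its left, z up, the work surface at z = 0. Lengths are in m, angles in rad, forces in N, time in s.
With the tool pointing down it reaches from about 0.4 to 0.85 m from the base axis. Payload 10.4 kg.
Tool frame: the origin (TCP) lies midway between the tips of the shut fingers; the grasp point (between the pads) lies 19 mm behind it (manip.tcp_to_grasp is the distance from the TCP to the grasp point, in m); z points along the fingers, y is the line along which they close (so a half turn about z gives the same grasp; the last joint's range is limited). The gripper opens to 85 mm and grips with 20 to 120 N. Pads are 22 mm wide; open, the fingers measure 114 mm over their backs; the gripper's body (76 mm by 85 mm) begins 54 mm behind the grasp point. The pads swing forward as they close: fully open they stand 13 mm farther back than shut.
Start: joints at [-1.243, 0.332, -0.065, 1.46, 0.022, 1.35, -0.088], TCP at [0.215, 0.587, 0.204] pointing down, gripper open.
Joint ranges: [-2.6, 2.6], [-0.5, 2.12], [-1.47, 1.34], [0.16, 2.42], [-1.27, 4.41], [0.06, 2.06], [-2.6, 2.6]. Speed limits (rad/s): [2.22, 2.22, 2.79, 2.79, 3.14, 3.14, 3.14].

INTERFACE

Orientations are given as a unit quaternion [x, y, z, w].
In Python, from workcell import manip gives the robot as it stands.
- The arm moves only by the shell command python3 -m jog 'ROWS' [FORCE]. ROWS is a JSON object of lists of equal length, an entry for each row: "offset": the shift along the world's x, y, z in m, a list of three; "yaw": the turn about the world's z in degrees; "jaw": the closure, from 0 (fully open) to 1 (shut). A call has 1 to 20 rows; each row shifts and turns the commanded pose from where the row before left it; what a row does not reach is not made up. A row lasts 1/12 s, in which the tool goes at most 41.7 mm and 7.16 degrees, less where a joint would pass 70% of its speed; a pose out of reach is approached as far as the arm can. A call is refused whole if a number of a shift passes 0.0417 or a number of a turn 7.16, either way. A call with a gripper value outside its range is refused whole. The fingers move at their own pace and stop on an object; FORCE is the grip in N (left out, the last holds). Time passes only in rows, so rows that do not move let the fingers close. It gives the time, the measured TCP pose, the force, the opening and the grip force at its end, in the units of the state.
- manip.get_obs(): the state, without advancing time (a new reading comes with each control period).
- manip.camera(name): name is "scene" or "top" or "wrist"; returns a dict with "frame" (384x512x3 uint8, red, green, blue), "camera_matrix" (3x3 intrinsics, pixels), "distortion" ([k1, k2, p1, p2, k3] as OpenCV has them; the pictures are not rectified), "eye" and "attitude" of the camera in the world; the wrist camera has in their place "hand_eye" (4x4, takes a point from camera to tool coordinates, whose origin is the TCP and whose axes are the flange's). Camera axes: x right, y up, looking along -z (the intrinsics and any distortion apply to the point x, -y, -z); pixel columns grow to the right and rows downward; lengths in m; the calibration is good to about 2 mm. A picture is of the moment at which its call begins: read the wrist's pose just before it. There is no depth.
- manip.hand_in(): hands the job in; it is judged then, once.
Trained networks look in a picture, given as the dict that the camera call returned (one of the last four; its "shot" number tells which), for a name from the list of things; names that differ only in an ending like _2 or _b are one class to them, and where a whole thing is asked for, a point or a joint stands for the part that bears it (a point fixed in the world has none). Each returns a list of dicts, best first, with "score" (0 to 1); they miss things now and then, are a little off and sometimes report something else, mostly with a low value. They report only what shows in the picture. A call takes as long as a camera call. They do not tell look-alikes from the thing itself.
- manip.masks_of(picture, name): "region" (384x512 bool, what is visible of it).
- manip.tip_of(picture, name): "at" ([x, y, z] in m, in world coordinates, good to about 4 mm: a listed point, or the origin of a listed thing).
The state is a dict: "clock": time; "joint_pos": joint angles; "joint_velocities": joint speeds; "tau": joint torques, N m; "position": TCP position; "ee_rot": TCP orientation; "ft_force": force on the tool from outside, world axes, zero at the start; "torque": the same for the moment, N m; "grip_width": opening from 0.0 (shut) to 1.0 (fully open); "grasp_force": force on a finger pad.
Only numpy, scipy, OpenCV 4.12 (cv2) and the standard library are available. Lean on these libraries where they do the work, as an engineer would, in place of code of your own. Each camera call takes 0.05 s, during which the arm holds its last target. There are 200 camera calls.

TASK

Lift the round measure up and off the brass rail (leave the square one hanging), bring it upright by its handle under the spout of the sweet dispenser, and with the hook on its far side push the dispenser's spring-loaded paddle half-way in: 15 mm of its 30 mm travel. Keep hold of the measure there, mouth centred under the spout, with the paddle held half-way in by the measure alone, and finish while holding it like that. Leave everything else on the counter where it is.

Things in the scene. Friction and masses are not known exactly. Their poses are not given: they have to be found in the camera images.
- round_measure: Round steel measuring cup, outer diameter 64 mm, height 60 mm, wall 3 mm, about 0.15 kg. Origin: centre of its underside, z up, handle towards -x, hook strap on the +x side. At the start it hangs level on the rail by the strap, handle towards the robot; it must rise over 26 mm before it can be drawn back (-x) off the rail. It may hang in either of the two places.
- round_handle (a point): Grip point of the round measure's handle, at (-105, 0, 48) mm in the measure's frame, the middle of the handle's height and width. The handle is a straight level wooden bar, x = -32 to -157 mm, 14 mm wide (y), 18 mm high; pinch it across y from above.
- round_lip (a point): Outer face of the round measure's hook lip, at (50, 0, 65) mm in the measure's frame: it meets the paddle. The steel strap is 16 mm wide: up from the wall (x = 32 to 35 mm), across at 76 to 79 mm above the underside, and down as a lip (x = 47 to 50 mm, 79 down to 52 mm).
- round_mouth (a point): Centre of the round measure's mouth, level with its rim, 60 mm above its underside; axes as the measure's.
- square_measure: Like the round measure, same handle and hook strap, but the cup is square, 64 x 64 mm, 60 mm high. Stays hanging on the rail. Origin and axes as for the round measure.
- rail_stand: Fixed brass rail stand. Origin on the counter under the rail; y along the rail, measures hang on the -x side at y about +65 and -65 mm (+-10 mm). Rail 10 mm thick, 260 mm long, axis 165 mm up; a thinner bar 112 mm up steadies the cups; posts at y = +-130 mm with balls to 184 mm; base 90 x 300 x 12 mm.
- dispenser: Fixed sweet dispenser, 424 mm tall, a knob on top. Origin on the counter under the spout; front looks along its -x. Base x -50 to 220, y +-80 mm, 12 mm thick; column x 110 to 220 mm; clear hopper x 70 to 220, y +-65 mm, above 280 mm; chute 44 mm wide, 245 to 275 mm up, from column to spout. Below the spout front and sides are open.
- spout (a point): Centre of the square downward spout outlet (44 mm outside), 205 mm above the counter; axes as the dispenser's, z up. The hook strap, 19 mm higher than the measure's rim, must pass below it: a rim about 35 mm below the spout is good.
- paddle (a joint): Travel of the upright spring paddle, m: 0 at rest, 0.030 against its stop; moves along the dispenser's +x. Takes 2 N to start, 5 N at 0.015, 8 N at 0.030; springs back when let go. At 0.015 its face is level with the ends of two dark pointer pins beside it, and a measure pressing squarely with its lip has its mouth right under the spout.
- paddle_face (a point): Middle of the paddle's front face (moves with it). The steel face is 70 mm wide and 95 mm high, 102 to 198 mm above the counter; at rest 35 mm behind (+x of) the spout centre, 150 mm above the counter.
- small_jar: Small amber jar, diameter 60, height 85 mm. Bystander, leave it. Origin: centre of its underside.
- tin: Round flat sweet tin, diameter 75, height 46 mm. Bystander, leave it. Origin: centre of its underside.
- gift_box: Cardboard gift box, 80 x 110 x 45 mm. Bystander, leave it. Origin: centre of its underside.
- sample_bowl: White bowl, diameter 110, height 45 mm. Bystander, leave it. Origin: centre of its underside.
- scoop_spoon: Spoon lying along its x. Bystander, leave it. Origin: centre of its underside.
There are look-alikes about, which are no part of the job. Leave any red look-alike of the round_measure alone.

How it is judged:
By the outcome, as a careful person would: the job done as asked, in the order asked, and still so for the second after the job is handed in, while the arm keeps its last pose, push and grip.
It also fails if it takes over 42 s, if anything falls off the work surface, if the arm or the gripper's body presses on something with over 40 N, if the wrist force passes 120 N, or if a joint passes its speed limit or range.

## Working session

There is one attempt and no reset: what is moved stays moved. The work goes in short steps, Python scripts to look and compute and a shell command to move; the robot and the scene stay as the last step left them, time stands still between calls to the robot, and variables do not carry over. Pictures are saved under pics/ and viewed, at most 10 in all, crops included, and the job is handed in when it is done.

```bash
mkdir -p pics
cat > h.py <<'E'
from workcell import manip
import numpy as np, cv2
def snap(n,f): 
    p=manip.camera(n); cv2.imwrite('pics/'+f,cv2.cvtColor(p['frame'],cv2.COLOR_RGB2BGR)); return p
def cen(m):
    ys,xs=np.nonzero(m); return [int(xs.mean()),int(ys.mean()),len(xs)]
E
python3 - <<'E'
from h import *
ims=[]
for n in ['scene','top']:
    p=manip.camera(n); ims.append(p['frame'])
    print(n,np.round(p['eye'],3))
    for t in ['round_measure','round_handle','round_lip','round_mouth','square_measure','rail_stand','dispenser','spout','paddle_face']:
        print(t,[(np.round(d['at'],3).tolist(),round(d['score'],2)) for d in manip.tip_of(p,t)[:3]])
    for t in ['round_measure','square_measure']:
        print('mask',t,[(cen(d['region']),round(d['score'],2)) for d in manip.masks_of(p,t)[:3]])
a=cv2.cvtColor(np.vstack(ims),cv2.COLOR_RGB2BGR)
cv2.imwrite('pics/a.png',cv2.cvtColor(ims[0],cv2.COLOR_RGB2BGR));cv2.imwrite('pics/b.png',cv2.cvtColor(ims[1],cv2.COLOR_RGB2BGR))
o=manip.get_obs();print({k:np.round(v,3).tolist() for k,v in o.items()})
E
```

```text
scene [1.561 0.255 0.833]
round_measure [([0.593, 0.179, 0.093], 0.71), ([0.295, 0.422, 0.0], 0.65)]
round_handle [([0.266, 0.517, 0.051], 0.78)]
round_lip [([0.64, 0.17, 0.16], 0.73), ([0.312, 0.372, 0.064], 0.72)]
round_mouth [([0.297, 0.423, 0.062], 0.58), ([0.589, 0.175, 0.15], 0.57)]
square_measure [([0.594, 0.308, 0.095], 0.67), ([0.542, -0.24, 0.207], 0.38)]
rail_stand [([0.633, 0.249, -0.0], 0.74), ([0.526, 0.489, -0.002], 0.48), ([0.438, 0.091, -0.0], 0.16)]
dispenser [([0.544, -0.241, 0.001], 0.97)]
spout [([0.544, -0.239, 0.206], 0.68)]
paddle_face []
mask round_measure [([284, 219, 463], 0.9), ([360, 204, 436], 0.61), ([378, 244, 614], 0.18)]
mask square_measure [([325, 223, 526], 0.63)]
top [0.332 0.03  1.091]
round_measure [([0.588, 0.171, 0.091], 0.9), ([0.299, 0.416, 0.001], 0.88)]
round_handle [([0.262, 0.519, 0.048], 0.93), ([0.485, 0.176, 0.135], 0.66)]
round_lip [([0.639, 0.174, 0.158], 0.97), ([0.312, 0.373, 0.066], 0.75)]
round_mouth [([0.587, 0.174, 0.151], 0.93), ([0.299, 0.42, 0.058], 0.8)]
square_measure [([0.592, 0.305, 0.094], 0.57)]
rail_stand [([0.631, 0.244, 0.003], 0.64)]
dispenser [([0.551, -0.24, 0.206], 0.19)]
spout [([0.547, -0.241, 0.203], 0.69)]
paddle_face [([0.695, -0.038, 0.004], 0.4)]
mask round_measure [([204, 182, 758], 0.87), ([119, 279, 688], 0.76)]
mask square_measure [([158, 179, 979], 0.79), ([371, 191, 199], 0.52), ([108, 202, 922], 0.25)]
{'clock': 1.2, 'joint_pos': [-1.243, 0.332, -0.065, 1.46, 0.022, 1.35, -0.088], 'joint_velocities': [-0.002, 0.002, -0.001, 0.001, 0.001, 0.0, -0.001], 'tau': [0.001, -62.525, 0.05, -39.183, 0.017, 0.002, -0.0], 'position': [0.215, 0.587, 0.204], 'ee_rot': [0.174, 0.985, 0.0, -0.0], 'ft_force': [0.13, 0.042, -1.298], 'torque': [-0.012, -0.016, -0.034], 'grasp_force': 0.0, 'grip_width': 0.998}
```

View pics/a.png

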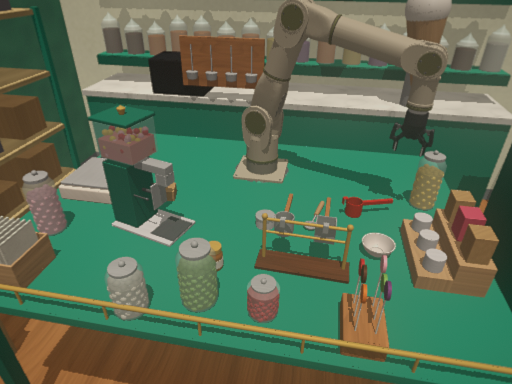

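View pics/b.png

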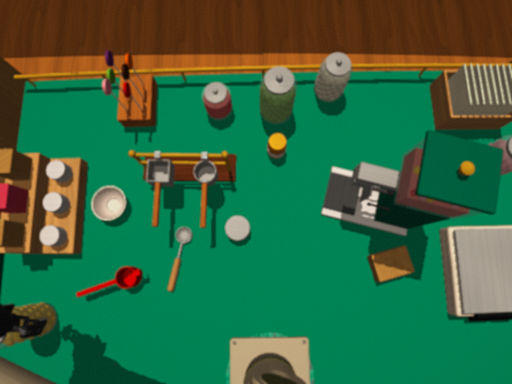

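The scene view shows the round measure on the rail at about (284,218) and the square one at (325,225). In the top view they are at (204,172) and (158,170). There is a red ladle-like look-alike at top (128,278) and a sieve or spoon at (183,236). Grey steel on the rail with a round cup fits only the one at (204,172). I'll confirm this in a crop and measure the dispenser's yaw.

```bash
cat >> h.py <<'E'
def ray(p,uv):
    q=cv2.undistortPoints(np.float64(uv).reshape(-1,1,2),p['camera_matrix'],np.float64(p['distortion'])).reshape(-1,2)
    A=np.array(p['attitude']); 
    if A.shape!=(3,3):
        from scipy.spatial.transform import Rotation as R; A=R.from_quat(A).as_matrix()
    d=np.c_[q[:,0],-q[:,1],-np.ones(len(q))]@A.T
    return np.array(p['eye']),d
def onz(p,uv,z):
    e,d=ray(p,uv); return e+d*((z-e[2])/d[:,2])[:,None]
E
python3 - <<'E'
from h import *
p=manip.camera('top'); f=cv2.cvtColor(p['frame'],cv2.COLOR_RGB2BGR)
a=cv2.resize(f[140:240,120:260],None,fx=4,fy=4,interpolation=cv2.INTER_CUBIC)
b=cv2.resize(f[150:250,310:450],None,fx=4,fy=4,interpolation=cv2.INTER_CUBIC)
im=np.vstack([a[:300],b[:300]]); cv2.imwrite('pics/c.png',cv2.resize(im,None,fx=1,fy=1))
# handle colour pixels
s=p['frame'].astype(int); m=(s[...,0]>s[...,1]+25)&(s[...,0]>80); m[:186]=0;m[232:]=0;m[:,:192]=0;m[:,214:]=0
ys,xs=np.nonzero(m); print(len(xs),xs.min(),xs.max(),ys.min(),ys.max())
w=onz(p,np.c_[xs,ys],.148); c=w[:,:2].mean(0); v=np.linalg.svd(w[:,:2]-c)[2][0]; print('handle c',c,'yaw',np.degrees(np.arctan2(v[1],v[0])), w[:,0].min(),w[:,0].max())
for k in ['rail_stand','round_mouth','square_measure','small_jar','tin','gift_box','scoop_spoon']:
    print(k,[(np.round(d['at'],3).tolist(),round(d['score'],2)) for d in manip.tip_of(p,k)[:2]])
E
```

```text
207 200 206 186 226
handle c [0.49013327 0.17643707] yaw 178.06701137940505 0.43389711317406415 0.5458391739502763
rail_stand [([0.631, 0.244, 0.003], 0.64)]
round_mouth [([0.297, 0.418, 0.058], 0.94), ([0.588, 0.174, 0.152], 0.8)]
square_measure [([0.592, 0.305, 0.09], 0.76), ([0.329, -0.37, -0.004], 0.28)]
small_jar [([0.694, -0.041, 0.002], 0.77)]
tin [([0.44, 0.091, -0.001], 0.6), ([0.354, 0.277, 0.002], 0.37)]
gift_box [([0.329, -0.373, -0.003], 0.83)]
scoop_spoon [([0.349, 0.276, 0.001], 0.85)]
```

View pics/c.png

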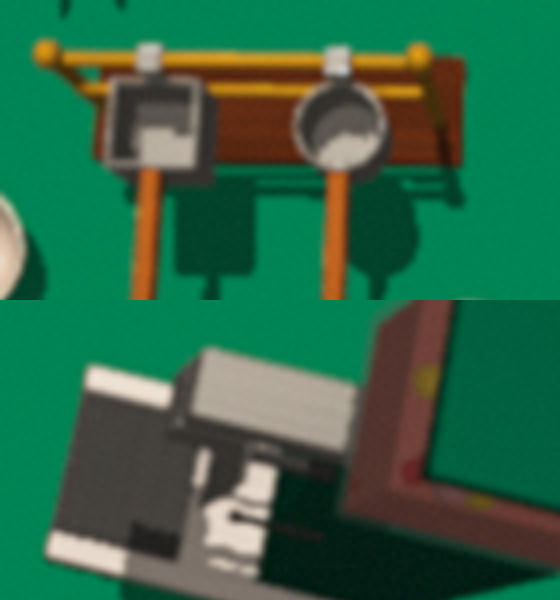

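The crop confirms that the grey round cup on the rail's right place (crop (340,125), top (204,172)) is the target, and the square one is left of it. In the lower half, the dispenser plate's front edge runs from crop (90,366) to (45,555).

Run:
```python
from h import *
p=manip.camera('top')
def yaw(a,b,z):
    u=np.array([a,b])/4+[310,150]; w=onz(p,u,z); d=w[1]-w[0]; print(np.round(w,4).tolist(),np.hypot(*d[:2]),np.degrees(np.arctan2(d[1],d[0])))
    return w
w=yaw((90,66),(45,257),.012)
yaw((207,46),(357,85),.275); yaw((45,257),(125,276),.012)
yaw((90,66),(172,86),.012)
# origin guess from the two front corners
d=w[1]-w[0]; n=np.array([d[1],-d[0],0]);n/=np.linalg.norm(n)
print(n, w.mean(0)+.05*n, w.mean(0)-.05*n)
P=manip.camera('scene')
for k in ['spout','dispenser']:
  for q in (p,P): print(k,[(np.round(x['at'],4).tolist(),x['score']) for x in manip.tip_of(q,k)[:1]])
```

```text
[[0.6329, -0.2159, 0.012], [0.4793, -0.1717, 0.012]] 0.15981296917591986 163.93512285643737
[[0.5709, -0.2281, 0.275], [0.5449, -0.3176, 0.275]] 0.09320059495886113 -106.21486347551138
[[0.4793, -0.1717, 0.012], [0.4633, -0.2332, 0.012]] 0.06359180804868828 -104.61391740608212
[[0.6329, -0.2159, 0.012], [0.6152, -0.2805, 0.012]] 0.06700666296684007 -105.32681098271475
[0.27672563 0.96094897 0.        ] [ 0.5699553  -0.14573875  0.012     ] [ 0.54228273 -0.24183365  0.012     ]
spout [([0.5492, -0.2372, 0.204], 0.92)]
spout [([0.5432, -0.241, 0.2044], 0.74)]
dispenser [([0.5405, -0.2408, -0.0015], 0.82)]
dispenser [([0.5423, -0.2407, -0.0012], 0.77)]
```

```bash
python3 -m jog '{"offset":[[0.0417,-0.0417,0],[0.0417,-0.0417,0],[0.0417,-0.0417,0],[0.0417,-0.0417,0],[0.0417,-0.0417,0],[0.02,-0.0417,0],[0,-0.0417,0],[0,-0.0417,0],[0,-0.0417,0],[0,-0.0347,0],[0,0,0],[0,0,0]],"yaw":[0,0,6,6,6,0,0,0,0,0,0,0],"jaw":[0,0,0,0,0,0,0,0,0,0,0,0]}' 40
```

```text
clock: 2.9
position: [0.3805, 0.2409, 0.2048]
ee_rot: [0.02, 1.0, 0.001, 0.0]
ft_force: [0.3, 0.8, 0.1]
grip_width: 1.003
grasp_force: 0.0
```

```bash
python3 -m jog '{"offset":[[0.03,-0.02,0.02],[0.03,-0.02,0.01],[0.03,-0.015,0.01],[0.012,-0.009,0],[0,0,0],[0,0,0]],"yaw":[0,0,0,0,0,0],"jaw":[0,0,0,0,0,0]}'
python3 - <<'E'
from h import *
from scipy.spatial.transform import Rotation as R
o=manip.get_obs(); p=snap('wrist','w1.png')
T=np.eye(4);T[:3,:3]=R.from_quat(o['ee_rot']).as_matrix();T[:3,3]=o['position']
C=T@np.array(p['hand_eye']); print(np.round(o['position'],4),np.round(C,3).tolist())
for k in ['round_handle','round_lip','round_mouth','round_measure']:
    print(k,[(np.round(d['at'],4).tolist(),round(d['score'],2)) for d in manip.tip_of(p,k)[:2]])
E
```

```text
clock: 3.4
position: [0.4822, 0.1792, 0.2438]
ee_rot: [0.018, 1.0, -0.0, -0.0]
ft_force: [-0.1, 0.4, -0.2]
grip_width: 1.006
grasp_force: 0.0
[0.4822 0.1792 0.2438] [[0.037, -0.946, -0.322, 0.399], [0.999, 0.035, 0.011, 0.182], [0.001, -0.322, 0.947, 0.413], [0.0, 0.0, 0.0, 1.0]]
round_handle [([0.4812, 0.1782, 0.1395], 0.7)]
round_lip [([0.6364, 0.1733, 0.1598], 0.89)]
round_mouth [([0.5899, 0.1708, 0.1538], 0.65)]
round_measure [([0.5904, 0.1757, 0.0922], 0.93)]
```

View pics/w1.png

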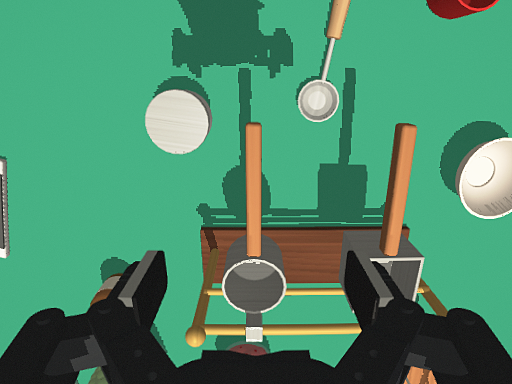

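The wrist view shows the round measure's handle along column 253 (rows 125–255), centred between the open fingers (150 and 365). The cup is at (255,285) with its strap on the rail at (253,333). All views agree on a handle height of about 0.14. I'll descend and grip.

```bash
python3 -m jog '{"offset":[[0.001,-0.002,-0.03],[0,0,-0.03],[0,0,-0.03],[0,0,-0.02],[0,0,-0.011],[0,0,0],[0,0,0],[0,0,0],[0,0,0],[0,0,0],[0,0,0],[0,0,0],[0,0,0],[0,0,0],[0,0,0],[0,0,0]],"yaw":[0,0,0,0,0,0,0,0,0,0,0,0,0,0,0,0],"jaw":[0,0,0,0,0,0,1,1,1,1,1,1,1,1,1,1]}' 80
```

```text
clock: 4.98
position: [0.4831, 0.1764, 0.1232]
ee_rot: [0.018, 1.0, 0.0, -0.0]
ft_force: [-0.5, -0.1, -0.4]
grip_width: 0.005
grasp_force: 0.0
```

The fingers closed on nothing, so I'll look.

Run:
```python
from h import *
from h import *
p=snap('wrist','w2.png')
for n in ['wrist','top','scene']:
    q=p if n=='wrist' else manip.camera(n)
    for k in ['round_handle','round_lip','round_mouth','round_measure']:
        print(n,k,[(np.round(d['at'],4).tolist(),round(d['score'],2)) for d in manip.tip_of(q,k)[:2]])
print(manip.tcp_to_grasp); print(manip.get_obs()['grip_width'])
f=cv2.cvtColor(q['frame'],cv2.COLOR_RGB2BGR)[130:260,220:420]
t=cv2.cvtColor(p['frame'],cv2.COLOR_RGB2BGR)[:,100:420]
a=cv2.resize(f,(400,260));b=cv2.resize(t,(320,384))
im=np.zeros((384,720,3),np.uint8);im[:260,:400]=a;im[:,400:]=b;cv2.imwrite('pics/w2.png',im)
```

```text
wrist round_handle [([0.4857, 0.1802, 0.1395], 0.77)]
wrist round_lip []
wrist round_mouth [([0.5933, 0.3064, 0.096], 0.71)]
wrist round_measure [([0.5895, 0.1733, 0.0878], 0.65)]
top round_handle [([0.2618, 0.5181, 0.0463], 0.85), ([0.535, -0.2755, 0.1486], 0.47)]
top round_lip [([0.6406, 0.1711, 0.1576], 0.89), ([0.3126, 0.3734, 0.0667], 0.65)]
top round_mouth [([0.5867, 0.1731, 0.1524], 0.85), ([0.2978, 0.4197, 0.0551], 0.66)]
top round_measure [([0.5882, 0.1709, 0.0956], 0.91), ([0.298, 0.4173, 0.0004], 0.78)]
scene round_handle [([0.2625, 0.518, 0.0459], 0.77), ([0.4874, 0.1814, 0.1391], 0.75)]
scene round_lip [([0.3126, 0.3739, 0.064], 0.72), ([0.4403, 0.0884, -0.0015], 0.68)]
scene round_mouth [([0.5882, 0.175, 0.1522], 0.96), ([0.2969, 0.421, 0.0581], 0.86)]
scene round_measure [([0.5945, 0.1756, 0.0905], 0.77), ([0.6331, 0.2476, -0.0029], 0.7)]
0.0187
-0.0005479784957251585
```

View pics/w2.png

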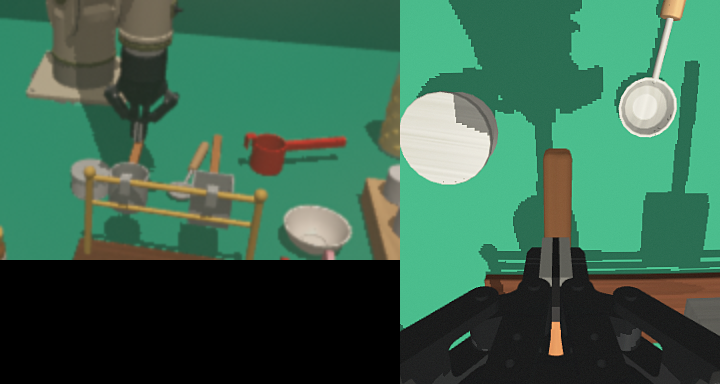

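Run:
```python
from h import *
from scipy.spatial.transform import Rotation as R
o=manip.get_obs(); p=manip.camera('wrist'); t=manip.camera('top'); s=manip.camera('scene')
f=cv2.cvtColor(p['frame'],cv2.COLOR_RGB2BGR)[130:380,180:340]
g=cv2.cvtColor(s['frame'],cv2.COLOR_RGB2BGR)[150:250,250:350]
im=np.zeros((600,784,3),np.uint8); im[:,:384]=cv2.resize(f,(384,600),interpolation=cv2.INTER_CUBIC); im[:400,384:]=cv2.resize(g,(400,400),interpolation=cv2.INTER_CUBIC)
cv2.imwrite('pics/w3.png',im)
C=np.eye(4);C[:3,:3]=R.from_quat(o['ee_rot']).as_matrix();C[:3,3]=o['position'];C=C@np.array(p['hand_eye'])
p['eye']=C[:3,3];p['attitude']=C[:3,:3]
for z in (.11,.12,.13,.14,.15): print(z,'wrist end',onz(p,[(258,150)],z)[0].round(4),'top end',onz(t,[(203,227)],z)[0].round(4), 'w1 not')
```

```text
0.11 wrist end [0.4385 0.1793 0.11  ] top end [0.4352 0.1827 0.11  ] w1 not
0.12 wrist end [0.4364 0.1793 0.12  ] top end [0.4342 0.1812 0.12  ] w1 not
0.13 wrist end [0.4343 0.1792 0.13  ] top end [0.4331 0.1796 0.13  ] w1 not
0.14 wrist end [0.4322 0.1792 0.14  ] top end [0.432 0.178 0.14 ] w1 not
0.15 wrist end [0.4301 0.1792 0.15  ] top end [0.431  0.1765 0.15  ] w1 not
```

View pics/w3.png

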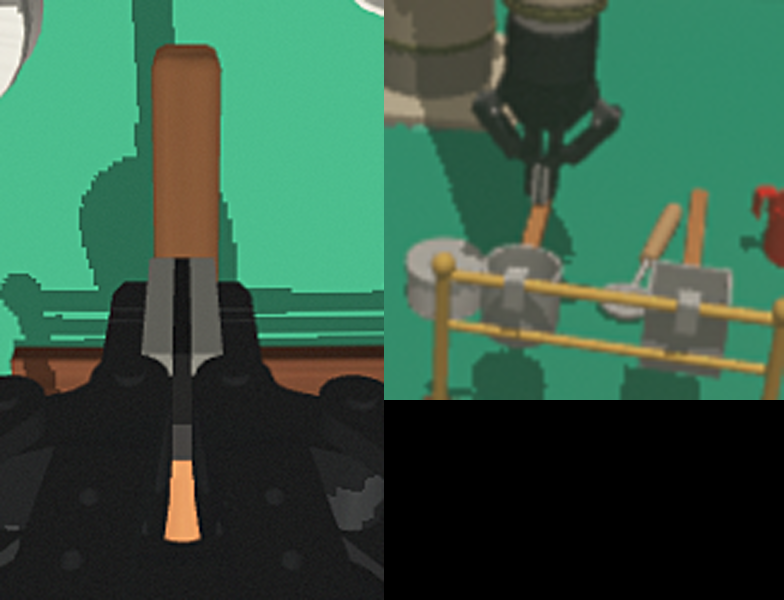

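```bash
cat >> h.py <<'E'
from scipy.spatial.transform import Rotation as R
def wrist():
    o=manip.get_obs(); p=manip.camera('wrist')
    C=np.eye(4);C[:3,:3]=R.from_quat(o['ee_rot']).as_matrix();C[:3,3]=o['position'];C=C@np.array(p['hand_eye'])
    p['eye']=C[:3,3];p['attitude']=C[:3,:3]; return o,p
def proj(p,X):
    A=np.array(p['attitude']); 
    if A.shape!=(3,3): A=R.from_quat(A).as_matrix()
    c=(np.atleast_2d(X)-p['eye'])@A*[1,-1,-1]
    return cv2.projectPoints(c,np.zeros(3),np.zeros(3),p['camera_matrix'],np.float64(p['distortion']))[0].reshape(-1,2)
E
python3 - <<'E'
from h import *
o,p=wrist(); s=manip.camera('scene'); t=manip.camera('top')
x=o['position']; print(x,o['ft_force'],o['grip_width'],o['grasp_force'])
for dz in (0,.019,.03,.04): print(dz,proj(p,x+[0,0,dz])[0].round(1),'scene',proj(s,x+[0,0,dz])[0].round(1))
for z in (.11,.125,.142): 
  X=np.array([[.588-.157,.178,z],[.588-.032,.1765,z]])
  print(z,'w',proj(p,X).round(1).tolist(),'s',proj(s,X).round(1).tolist(),'t',proj(t,X).round(1).tolist())
E
```

```text
[0.48309806 0.17637812 0.1232381 ] [-0.08670807 -0.11245373  0.16858408] -0.002355419433576914 0.0
0 [255.9 229.4] scene [288.2 205.4]
0.019 [256.  245.2] scene [288.5 200.8]
0.03 [256. 256.] scene [288.7 198.1]
0.04 [256.1 267. ] scene [288.8 195.7]
0.11 w [[255.3, 137.3], [259.7, 313.4]] s [[290.0, 200.7], [285.6, 220.5]] t [[204.6, 228.5], [205.6, 185.4]]
0.125 w [[255.4, 142.1], [260.0, 328.6]] s [[290.2, 197.2], [285.8, 216.9]] t [[203.8, 227.9], [204.8, 184.3]]
0.142 w [[255.4, 148.5], [260.4, 348.3]] s [[290.5, 193.2], [286.1, 212.6]] t [[202.9, 227.3], [203.9, 182.9]]
```

```bash
python3 -m jog '{"offset":[[0,0,0.005],[0,0,0.015],[0,0,0.02],[0,0,0.02],[0,0,0]],"yaw":[0,0,0,0,0],"jaw":[1,1,1,1,1]}'
python3 - <<'E'
from h import *
o,p=wrist(); s=manip.camera('scene')
f=cv2.cvtColor(p['frame'],cv2.COLOR_RGB2BGR)[130:380,180:340]
g=cv2.cvtColor(s['frame'],cv2.COLOR_RGB2BGR)[150:250,250:350]
im=np.zeros((600,784,3),np.uint8); im[:,:384]=cv2.resize(f,(384,600),interpolation=cv2.INTER_CUBIC); im[:400,384:]=cv2.resize(g,(400,400),interpolation=cv2.INTER_CUBIC)
cv2.imwrite('pics/w4.png',im)
for k in ['round_handle','round_mouth','round_measure']:
    print(k,[(np.round(d['at'],4).tolist(),round(d['score'],2)) for d in manip.tip_of(s,k)[:2]])
E
```

```text
clock: 6.45
position: [0.4849, 0.1771, 0.1875]
ee_rot: [0.018, 1.0, 0.002, 0.003]
ft_force: [-0.4, -0.4, 0.3]
grip_width: 0.005
grasp_force: 0.0
round_handle [([0.4868, 0.1782, 0.1376], 0.87), ([0.5888, 0.1749, 0.1496], 0.63)]
round_mouth [([0.2963, 0.4211, 0.0617], 0.8), ([0.5898, 0.175, 0.1526], 0.57)]
round_measure [([0.2961, 0.4203, -0.0015], 0.93), ([0.5929, 0.1739, 0.0913], 0.65)]
```

View pics/w4.png

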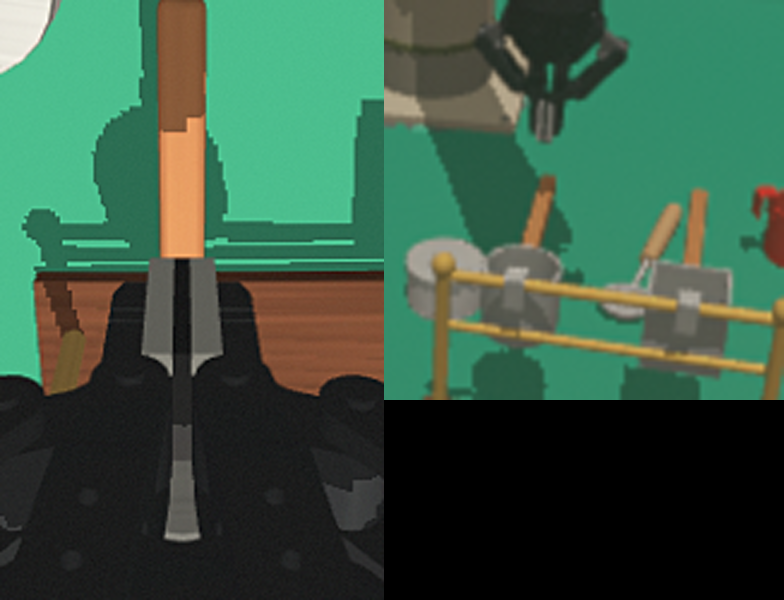

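The fingers do not reach down to the handle. The shut tips at wrist row 237 and scene (290,185) lie about 25 mm above the reported TCP, so the jaws closed just above the handle. The measure is undisturbed. I'll reopen and go about 25 mm lower, where the body still clears the handle.

```bash
python3 -m jog '{"offset":[[0,0,0],[0,0,0],[0,0,0],[0,0,0],[0,0,0],[0,0,0],[0,0,0],[0,0,-0.02],[0,0,-0.02],[0,0,-0.02],[0,0,-0.02],[0,0,-0.01],[0,0,0],[0,0,0]],"yaw":[0,0,0,0,0,0,0,0,0,0,0,0,0,0],"jaw":[0,0,0,0,0,0,0,0,0,0,0,0,0,0]}' && python3 -m jog '{"offset":[[0,0,0],[0,0,0],[0,0,0],[0,0,0],[0,0,0],[0,0,0],[0,0,0],[0,0,0],[0,0,0],[0,0,0]],"yaw":[0,0,0,0,0,0,0,0,0,0],"jaw":[1,1,1,1,1,1,1,1,1,1]}'
```

```text
clock: 7.87
position: [0.4832, 0.1764, 0.0935]
ee_rot: [0.018, 1.0, -0.0, -0.0]
ft_force: [0.1, 0.3, 0.4]
grip_width: 1.001
grasp_force: 0.0
clock: 8.7
position: [0.4832, 0.1766, 0.0934]
ee_rot: [0.018, 1.0, 0.0, 0.0]
ft_force: [0.7, 1.2, 1.9]
grip_width: 0.147
grasp_force: 78.5
```

```bash
python3 -m jog '{"offset":[[0,0,0.01],[0,0,0.01],[0,0,0.015],[0,0,0.01],[0,0,0],[-0.015,0,0],[-0.025,0,0],[-0.025,0,0],[-0.015,0,0],[0,0,0]],"yaw":[0,0,0,0,0,0,0,0,0,0],"jaw":[1,1,1,1,1,1,1,1,1,1]}'
python3 - <<'E'
from h import *
o,p=wrist(); t=manip.camera('top'); s=manip.camera('scene')
for q in (t,s,p):
  for k in ['round_handle','round_mouth','round_lip','square_measure']:
    print(k,[(np.round(d['at'],4).tolist(),round(d['score'],2)) for d in manip.tip_of(q,k)[:2]])
E
```

```text
clock: 9.53
position: [0.4003, 0.1764, 0.1378]
ee_rot: [0.017, 1.0, -0.0, -0.001]
ft_force: [0.8, 1.0, -1.5]
grip_width: 0.15
grasp_force: 78.4
round_handle [([0.2612, 0.5185, 0.0473], 0.67)]
round_mouth [([0.5077, 0.1726, 0.198], 0.92)]
round_lip [([0.3119, 0.3717, 0.0677], 0.76), ([0.5591, 0.1703, 0.2036], 0.73)]
square_measure [([0.5922, 0.308, 0.0941], 0.8)]
round_handle [([0.4102, 0.1786, 0.1867], 0.84), ([0.263, 0.5178, 0.049], 0.77)]
round_mouth [([0.3004, 0.4189, 0.0614], 0.72), ([0.5107, 0.1738, 0.1935], 0.71)]
round_lip [([0.3103, 0.3754, 0.0628], 0.75), ([0.5613, 0.1713, 0.2033], 0.65)]
square_measure [([0.5903, 0.3088, 0.0946], 0.81)]
round_handle [([0.4035, 0.1765, 0.1865], 0.87)]
round_mouth []
round_lip [([0.3155, 0.3721, 0.0612], 0.78)]
square_measure []
```

```bash
python3 -m jog '{"offset":[[0.006,-0.017,0],[0.006,-0.017,0],[0.006,-0.017,0],[0.006,-0.017,0],[0.006,-0.017,0],[0.006,-0.017,0],[0.006,-0.017,0],[0.019,-0.0144,0],[0.019,-0.0144,0],[0.019,-0.0144,0],[0.019,-0.0144,0],[0.019,-0.0144,0],[0.019,-0.0144,0],[0.019,-0.0144,0],[0.019,-0.0144,0],[0,0,0],[0,0,0]],"yaw":[-6.9,-6.9,-6.9,-6.9,-6.9,-6.9,-6.9,-6.9,-6.9,-6.9,-6.9,-6.9,-6.9,-6.9,-6.9,0,0],"jaw":[1,1,1,1,1,1,1,1,1,1,1,1,1,1,1,1,1]}'
python3 - <<'E'
from h import *
o,p=wrist(); t=manip.camera('top'); s=manip.camera('scene')
y=R.from_quat(o['ee_rot']).as_matrix()[:,1]; print('yaw',np.degrees(np.arctan2(y[1],y[0]))-90)
for q in (t,s,p):
  for k in ['round_handle','round_mouth','round_lip','spout','paddle_face','dispenser']:
    print(k,[(np.round(d['at'],4).tolist(),round(d['score'],2)) for d in manip.tip_of(q,k)[:3]])
cv2.imwrite('pics/d1.png',cv2.cvtColor(np.hstack([cv2.resize(t['frame'][130:270,260:420],(400,350)),cv2.resize(p['frame'],(400,350))]),cv2.COLOR_RGB2BGR))
E
```

```text
clock: 11.7
position: [0.5974, -0.0587, 0.1377]
ee_rot: [0.797, 0.604, -0.001, 0.0]
ft_force: [-1.3, -0.6, -2.2]
grip_width: 0.148
grasp_force: 78.5
yaw -105.64621780634326
round_handle [([0.2599, 0.5178, 0.0472], 0.79), ([0.5476, -0.2433, 0.2056], 0.33)]
round_mouth [([0.5694, -0.1616, 0.1943], 0.86), ([0.2975, 0.4189, 0.057], 0.69)]
round_lip [([0.5552, -0.2053, 0.2023], 0.79), ([0.3125, 0.3727, 0.0645], 0.64)]
spout [([0.6979, -0.0428, 0.003], 0.38)]
paddle_face [([0.5349, -0.2726, 0.1502], 0.51)]
dispenser [([0.5438, -0.2384, 0.0002], 0.92)]
round_handle [([0.601, -0.0561, 0.1803], 0.86), ([0.2632, 0.5188, 0.05], 0.79)]
round_mouth [([0.2977, 0.4206, 0.0604], 0.93), ([0.5688, -0.16, 0.1946], 0.91)]
round_lip [([0.3119, 0.3728, 0.0638], 0.93), ([0.556, -0.2089, 0.2035], 0.81), ([0.573, -0.1583, 0.1346], 0.51)]
spout [([0.5441, -0.2383, 0.2036], 0.77)]
paddle_face []
dispenser [([0.5444, -0.2419, 0.0004], 0.89)]
round_handle [([0.5999, -0.0582, 0.1821], 0.69)]
round_mouth [([0.4437, 0.0885, 0.0009], 0.53)]
round_lip []
spout [([0.5682, -0.1595, 0.136], 0.16)]
paddle_face []
dispenser []
```

View pics/d1.png

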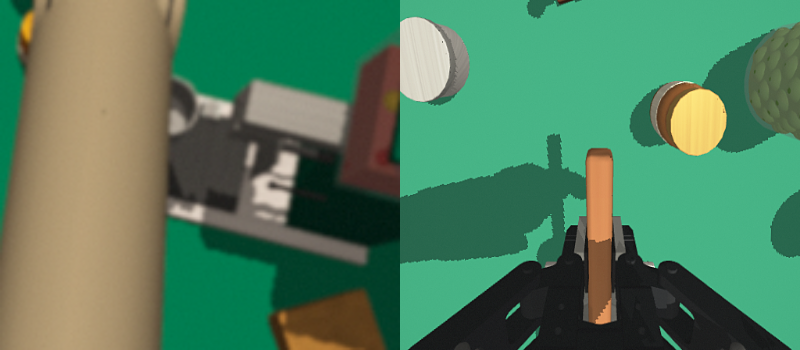

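The top view shows the cup at the plate's edge, and the wrist view shows the handle straight between the pads. Next I correct 3 mm sideways, lower to spout-minus-35 mm, and approach to just short of the paddle.

```bash
python3 -m jog '{"offset":[[-0.003,0.001,-0.014],[0,0,-0.0135],[0,0,0],[-0.0032,-0.0116,0],[-0.0032,-0.0116,0],[-0.0032,-0.0116,0],[-0.0032,-0.0116,0],[-0.0032,-0.0116,0],[0,0,0],[0,0,0],[0,0,0]],"yaw":[0,0,0,0,0,0,0,0,0,0,0],"jaw":[1,1,1,1,1,1,1,1,1,1,1]}'
python3 - <<'E'
from h import *
t=manip.camera('top'); s=manip.camera('scene')
F=[]
for i in range(4): manip.camera('scene');F.append(manip.get_obs()['ft_force'])
o=manip.get_obs(); print(o['position'],np.mean(F,0),np.std(F,0))
y=R.from_quat(o['ee_rot']).as_matrix()[:,1]; print('yaw',np.degrees(np.arctan2(y[1],y[0]))-90)
d=np.array([-.269,-.963,0]);n=np.array([.963,-.269,0])
s=manip.camera('scene');t=manip.camera('top')
for q in (t,s):
  for k in ['round_handle','round_mouth','round_lip','spout','paddle_face']:
    for e in manip.tip_of(q,k)[:3]:
      v=np.array(e['at']); 
      if v[1]<0.05 and v[2]>.05: print(k,v.round(4),round(e['score'],2),'along/perp from spout',((v-[.5438,-.24,0])@d).round(4),((v-[.5438,-.24,0])@n).round(4))
E
```

```text
clock: 13.67
position: [0.5783, -0.1143, 0.1108]
ee_rot: [0.796, 0.605, 0.0, -0.0]
ft_force: [0.6, 0.2, -0.3]
grip_width: 0.145
grasp_force: 78.4
[ 0.57822091 -0.1142994   0.11067626] [ 0.02413992  0.11728802 -1.34427183] [0.36485459 0.36192123 0.4415476 ]
yaw -105.55201992331214
round_handle [ 0.5789 -0.12    0.1514] 0.4 along/perp from spout -0.125 0.0015
spout [ 0.5476 -0.2386  0.2065] 0.6 along/perp from spout -0.0024 0.0033
paddle_face [ 0.5332 -0.2753  0.1478] 0.53 along/perp from spout 0.0368 -0.0007
round_handle [ 0.5825 -0.1161  0.1547] 0.78 along/perp from spout -0.1297 0.0039
round_mouth [ 0.551  -0.2151  0.1687] 0.85 along/perp from spout -0.0259 0.0002
round_lip [ 0.5366 -0.2653  0.1755] 0.73 along/perp from spout 0.0263 -0.0001
spout [ 0.5443 -0.2404  0.2032] 0.56 along/perp from spout 0.0003 0.0006
paddle_face [ 0.5373 -0.2744  0.1487] 0.76 along/perp from spout 0.0349 0.003
```

```bash
cat > f.py <<'E'
from h import *
F=[]
for i in range(10): manip.camera('scene');F.append(manip.get_obs()['ft_force'])
o=manip.get_obs();d=np.array([-.269,-.963,0])
print('F along',np.mean(F,0)@d,'pos along',(o['position']-np.array([.5438,-.24,0]))@d,o['grip_width'])
E
python3 f.py
for i in 1; do python3 -m jog '{"offset":[[-0.0008,-0.0029,0],[-0.0008,-0.0029,0],[0,0,0]],"yaw":[0,0,0],"jaw":[1,1,1]}' >/dev/null; done; python3 f.py
python3 -m jog '{"offset":[[-0.0008,-0.0029,0],[0,0,0]],"yaw":[0,0],"jaw":[1,1]}' >/dev/null; python3 f.py
python3 -m jog '{"offset":[[-0.0008,-0.0029,0],[0,0,0]],"yaw":[0,0],"jaw":[1,1]}' >/dev/null; python3 f.py
python3 -m jog '{"offset":[[-0.0008,-0.0029,0],[0,0,0]],"yaw":[0,0],"jaw":[1,1]}' >/dev/null; python3 f.py
```

```text
F along -0.21040892373774037 pos along -0.12975808067666392 0.14896467104651095
F along 0.012765818744542922 pos along -0.12381723011059495 0.14748180025809726
F along 0.07247527143964574 pos along -0.1207931592305544 0.14764834674827715
F along -2.6053762473862054 pos along -0.11787055684776387 0.14952231158209195
F along -3.1485837434686386 pos along -0.11478206837819041 0.1422817008292486
```

Contact came at about −0.1205, and half-way is about −0.1055, which also centres the mouth under the spout. I'll push 9.3 mm more.

```bash
python3 -m jog '{"offset":[[-0.0008,-0.003,0],[-0.0008,-0.003,0],[-0.0008,-0.003,0],[0,0,0],[0,0,0],[0,0,0]],"yaw":[0,0,0,0,0,0],"jaw":[1,1,1,1,1,1]}'; python3 f.py
python3 - <<'E'
from h import *
o=manip.get_obs();y=R.from_quat(o['ee_rot']).as_matrix()[:,1]; print('clock',o['clock'],o['position'],'yaw',np.degrees(np.arctan2(y[1],y[0]))-90,o['ee_rot'])
d=np.array([-.269,-.963,0]);n=np.array([.963,-.269,0])
s=manip.camera('scene');t=manip.camera('top')
for q in (t,s):
  for k in ['round_measure','round_mouth','round_lip','spout','paddle_face']:
    for e in manip.tip_of(q,k)[:3]:
      v=np.array(e['at'])
      if v[1]<0.05 and v[2]>.05: print(k,v.round(4),round(e['score'],2),((v-[.5438,-.24,0])@d).round(4),((v-[.5438,-.24,0])@n).round(4))
a=cv2.resize(s['frame'][150:240,90:210],(800,600),interpolation=cv2.INTER_CUBIC)
cv2.imwrite('pics/e1.png',cv2.cvtColor(a,cv2.COLOR_RGB2BGR))
E
```

```text
clock: 18.32
position: [0.5717, -0.1381, 0.1107]
ee_rot: [0.797, 0.605, 0.0, -0.0]
ft_force: [1.8, 5.1, -1.6]
grip_width: 0.15
grasp_force: 78.4
F along -4.7485964006033505 pos along -0.10544481370665043 0.15188710101129113
clock 18.8167 [ 0.57171093 -0.13830034  0.1107255 ] yaw -105.59752986685409 [7.96516884e-01 6.04616284e-01 2.80927919e-05 2.81215785e-05]
round_measure [ 0.5323 -0.2869  0.1755] 0.47 0.0483 0.0015
round_lip [ 0.5346 -0.2881  0.1768] 0.54 0.0488 0.0041
spout [ 0.5487 -0.2382  0.2055] 0.65 -0.0031 0.0042
paddle_face [ 0.5297 -0.2863  0.1483] 0.68 0.0484 -0.0011
paddle_face [ 0.5496 -0.2392  0.2033] 0.67 -0.0023 0.0054
round_measure [ 0.5482 -0.2422  0.1097] 0.86 0.0009 0.0048
round_mouth [ 0.5437 -0.2401  0.1652] 0.85 0.0001 -0.0001
round_lip [ 0.5322 -0.2902  0.175 ] 0.92 0.0515 0.0023
spout [ 0.5438 -0.2414  0.206 ] 0.96 0.0013 0.0004
paddle_face [ 0.5367 -0.2876  0.1509] 0.49 0.0477 0.006
```

View pics/e1.png

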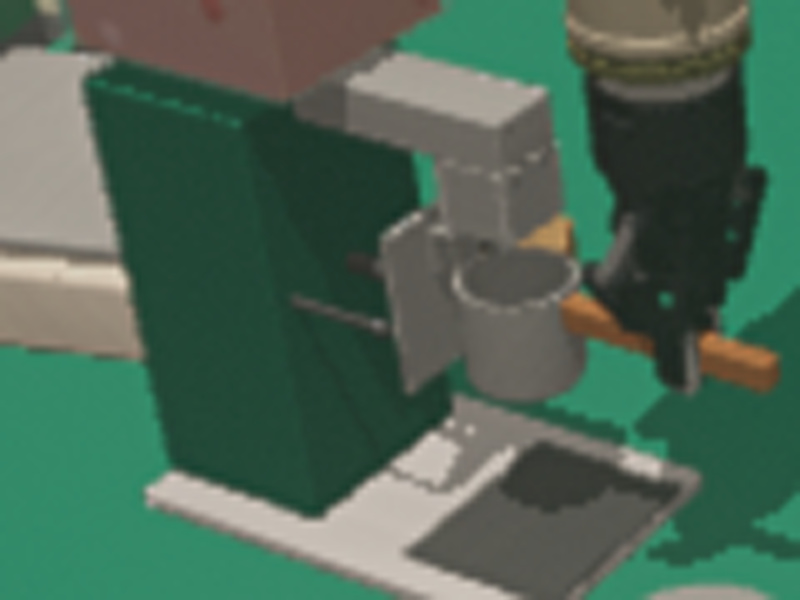

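The view shows the cup upright under the spout, with its mouth at (515,280) and the lip on the paddle. The paddle face is level with the pin end at (385,325). The push is about 4.8 N, the position says about 15 mm, and the mouth is centred. I'm handing in.

```bash
python3 -c "
from workcell import manip
print(manip.hand_in())"
```

```text
the job is handed in; nothing more can be done
None
```

I handed the job in with the round measure held upright by its handle, its mouth within about 2 mm of centre under the spout and its hook pushing the paddle in by about 15 mm (about 4.8 N measured); the square measure still hung on the rail and I saw nothing else disturbed.

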